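# Find the socket for the mould's recessed nut

## Task

Try the sockets from the rack on the recessed hex nut of the mould's middle cell until you find the one that fits, and seat it squarely and fully home over the nut, down to the floor of its well. Stand any socket that does not fit back upright over a stub of the rack, and leave the beaker, bottle and can where they are. Finish while still holding the fitting socket on the nut in a firm grip: do not let go.

Things in the scene. Friction and masses are not known exactly. Their poses are not given: they have to be found in the camera images.
- socket_s_mid (a point): Centre (half-way up, on the axis) of the smallest bare-steel socket, a round cylinder 31 mm in diameter, 70 mm tall, standing mouth down on a rack stub. Upper 44 mm solid, black square on top; in the lower 26 mm a hexagonal mouth, 21.5 mm across flats. z up its axis, foot 35 mm below this point; x is square to a flat of the mouth. About 0.12 kg, varying by 30 %.
- socket_m_mid (a point): Centre (half-way up, on the axis) of the middle-sized bare-steel socket, a round cylinder 38 mm in diameter, 70 mm tall, standing mouth down on a rack stub. Upper 44 mm solid, black square on top; in the lower 26 mm a hexagonal mouth, 27 mm across flats. z up its axis, foot 35 mm below this point; x is square to a flat of the mouth. About 0.18 kg, varying by 30 %.
- socket_l_mid (a point): Centre (half-way up, on the axis) of the largest bare-steel socket, a round cylinder 45 mm in diameter, 70 mm tall, standing mouth down on a rack stub. Upper 44 mm solid, black square on top; in the lower 26 mm a hexagonal mouth, 33 mm across flats. z up its axis, foot 35 mm below this point; x is square to a flat of the mouth. About 0.25 kg, varying by 30 %.
- mould: Three-cell metal mould, fixed: aluminium plate 100 x 290 mm, 15 mm thick, with three steel blocks 76 mm square, tops 45 mm above the bench, in a row along y, 92 mm apart. In each block's top is a round well with a fixed upright hex nut in its middle. Origin: centre of the plate's underside, below the middle cell; z up.
- mould_mouth (a point): Centre of the middle cell's well, level with its rim (45 mm above the bench); z up, y along the row of cells. The well is 14 mm deep. The nut stands on its floor and rises 8 mm above the rim; one pair of its flats is square to x. A matching socket, turned to the flats within about 8 degrees, goes down to the well's floor, its foot 14 mm below the rim.
- mould_nut_top (a point): Centre of the middle nut's top, 8 mm above the rim; its top 4 mm taper like a cone, 2.5 mm narrower all round. The cells' nuts are 19, 24 and 30 mm across flats in wells 35, 42 and 49 mm wide, for the 21.5, 27 and 33 mm sockets; which is in the middle differs from run to run. Too small a socket stops on the nut, foot 5 to 8 mm above the rim; too large a one stops on the rim.
- rack: Socket rack, fixed: grey plastic board 80 x 240 x 20 mm with three black round stubs, 14 mm in diameter and 10 mm tall, 80 mm apart along y. Each stub starts with one socket standing loosely over it, foot on the board, in any order; any socket goes over any stub. Origin: centre of its underside; z up.
- stub1 (a point): Foot of the rack stub at the rack's -y end, on the board's top face, 20 mm above the bench; z up, y along the row.
- stub2 (a point): Foot of the rack stub in the middle, on the board's top face, 20 mm above the bench; z up, y along the row.
- stub3 (a point): Foot of the rack stub at the rack's +y end, on the board's top face, 20 mm above the bench; z up, y along the row.
- beaker: Bystander: empty glass beaker, 70 mm in diameter, 90 mm tall; origin at the centre of its underside.
- wash_bottle: Bystander: clear plastic bottle with white cap, 66 mm in diameter, 170 mm tall; origin at the centre of its underside.
- sample_can: Bystander: small aluminium can, 52 mm in diameter, 60 mm tall; origin at the centre of its underside.

How it is judged:
By the outcome, as a careful person would: the job done as asked, in the order asked, and still so for the second after the job is handed in, while the arm keeps its last pose, push and grip.
It also fails if it takes over 64 s, if anything falls off the work surface, if the arm or the gripper's body presses on something with over 40 N, if the wrist force passes 120 N, or if a joint passes its speed limit or range.

## Robot

A 6-joint arm with a two-finger parallel gripper is mounted at the origin on the work surface. World frame = base frame: x ahead of the robot, y to its left, z up, the work surface at z = 0. Lengths are in m, angles in rad, forces in N, time in s.
With the tool pointing down it reaches from about 0.375 to 0.975 m from the base axis. Payload 3.8 kg.
Tool frame: the origin (TCP) lies midway between the tips of the shut fingers; the grasp point (between the pads) lies 19 mm behind it; z points along the fingers, y is the line along which they close (so a half turn about z gives the same grasp; the last joint's range is limited). The gripper opens to 85 mm and grips with 20 to 120 N. Pads are 22 mm wide; open, the fingers measure 114 mm over their backs; the gripper's body (76 mm by 85 mm) begins 54 mm behind the grasp point. The pads swing forward as they close: fully open they stand 13 mm farther back than shut.
Start: joints at [-1.296, 0.264, 1.604, -0, 1.274, -0.037], TCP at [0.207, -0.642, 0.204] pointing down, gripper open.
Joint ranges: [-2.63, 2.63], [-0.94, 2.18], [0.31, 2.57], [-1.31, 4.45], [0, 2.66], [-2.55, 2.55]. Speed limits (rad/s): [2.57, 2.57, 3.14, 3.14, 3.14, 3.14].

## Interface

Orientations are given as a rotation vector (axis times angle).
In Python, from workcell import bot gives the robot as it stands.
- The arm moves only by the tool jog_arm, never from a script. Its argument "motion" is a list of rows, each a list of 5 numbers: the opening, from -1 (shut) to 1 (fully open), then the shift along the tool's x, y, z in mm, then the turn about the tool's z in degrees. In form: [[claw, x, y, z, twist], ...]. A call has 1 to 10 rows; each row shifts and turns the commanded pose from where the row before left it, along the tool's axes as they then stand; what a row does not reach is not made up. A row lasts 1/12 s, in which the tool goes at most 41.7 mm and 7.16 degrees, less where a joint would pass 70% of its speed; a pose out of reach is approached as far as the arm can. A call with a gripper value outside its range is refused whole. The fingers move at their own pace and stop on an object; "force" is the grip in N (left out, the last holds). Time passes only in rows, so rows that do not move let the fingers close. It gives the time, the measured TCP pose, the force, the opening and the grip force at its end, in the units of the state.
- bot.read_state(): the state, without advancing time (a new reading comes with each control period).
- bot.read_camera(name): name is "scene" or "top" or "wrist"; returns (picture, depth): 400x640x3 uint8, red, green, blue; 400x640 float32, m along the optical axis (not along the pixel's ray), 0 where there is no reading.
- bot.get_calibration(name): a dict with "vfov" (degrees; the focal length in pixels is half the picture's height over the tangent of half this angle, whatever the lens; pixels are square), "cx", "cy" (the principal point, pixels), "dist" ([k1, k2, p1, p2, k3] as OpenCV has them; the pictures are not rectified), "rvec" (rotation vector, rad) and "tvec" (3), from world to camera coordinates, as OpenCV has them; the wrist camera has in their place "tool_from_camera" (4x4, takes a point from camera to tool coordinates, whose origin is the TCP and whose axes are the flange's). Camera axes: x right, y down, z forward; pixel columns grow to the right and rows downward; lengths in m; the calibration is good to about 2 mm. A picture is of the moment at which its call begins: read the wrist's pose just before it. get_calibration takes no time and is no camera call.
- bot.finish_job(): hands the job in; it is judged then, once.
The state is a dict: "time": time; "q": joint angles; "joint_vel": joint speeds; "joint_torque": joint torques, N m; "tool_pos": TCP position; "tcp_rot": TCP orientation; "wrist_force": force on the tool from outside, world axes, zero at the start; "torque": the same for the moment, N m; "width": opening from 0.0 (shut) to 1.0 (fully open); "grip_force": force on a finger pad.
Only numpy, scipy, OpenCV 4.12 (cv2) and the standard library are available. Lean on these libraries where they do the work, as an engineer would, in place of code of your own. Each camera call takes 0.05 s, during which the arm holds its last target. There are 200 camera calls.

## Working session

There is one attempt and no reset: what is moved stays moved. The work goes in short steps, Python scripts to look and compute and a tool call to move; the robot and the scene stay as the last step left them, time stands still between calls to the robot, and variables do not carry over. Pictures are saved under pics/ and viewed, at most 10 in all, crops included, and the job is handed in when it is done.

Besides the shell and the picture viewer there is one more tool, called after "Emit:" by a JSON object that holds its "name" and its "arguments". jog_arm: Moves the arm, as the interface text tells. Its arguments: {"type":"object","properties":{"motion":{"type":"array"},"force":{"type":"number"}},"required":["motion"]}

```bash
mkdir -p pics
cat > h.py <<'E'
import numpy as np, cv2
from workcell import bot
from scipy.spatial.transform import Rotation as R
def K(c):
    f=200/np.tan(np.radians(c["vfov"])/2); return np.array([[f,0,c["cx"]],[0,f,c["cy"]],[0,0,1.]])
def cam2world(name,c,s):
    if name=="wrist":
        T=np.eye(4);T[:3,:3]=R.from_rotvec(s["tcp_rot"]).as_matrix();T[:3,3]=s["tool_pos"]
        return T@np.array(c["tool_from_camera"])
    T=np.eye(4);T[:3,:3]=R.from_rotvec(np.ravel(c["rvec"])).as_matrix();T[:3,3]=np.ravel(c["tvec"]);return np.linalg.inv(T)
def grab(name,fn):
    s=bot.read_state();im,d=bot.read_camera(name);c=bot.get_calibration(name)
    cv2.imwrite(f"pics/{fn}.png",im[:,:,::-1]);np.savez(f"pics/{fn}.npz",im=im,d=d,T=cam2world(name,c,s),K=K(c),dist=np.array(c["dist"],float));return im,d
def rays(fn,pts):
    z=np.load(f"pics/{fn}.npz");n=cv2.undistortPoints(np.array(pts,float).reshape(-1,1,2),z["K"],z["dist"]).reshape(-1,2)
    return z["T"][:3,3],(z["T"][:3,:3]@np.c_[n,np.ones(len(n))].T).T,z
def atz(fn,pts,h):
    o,r,_=rays(fn,pts);return o+r*((h-o[2])/r[:,2])[:,None]
def cloud(fn):
    v,u=np.mgrid[0:400,0:640];p=np.c_[u.ravel(),v.ravel()]
    o,r,z=rays(fn,p);d=z["d"].ravel();P=o+r*d[:,None];P[d==0]=np.nan;return P.reshape(400,640,3)
E
python3 - <<'E'
from h import *
s=bot.read_state();print({k:np.round(v,3) for k,v in s.items()})
for n in("top","scene"):
    im,d=grab(n,n+"0");T=np.load(f"pics/{n}0.npz")["T"];print(n,T.round(3).tolist())
print(np.round(bot.get_calibration("wrist")["tool_from_camera"],3).tolist())
E
```

```text
{'time': np.float64(0.0), 'q': array([-1.296,  0.265,  1.605, -0.   ,  1.274, -0.037]), 'joint_vel': array([ 0.   ,  0.   ,  0.   ,  0.001, -0.001,  0.   ]), 'joint_torque': array([-2.0000e-03, -5.1512e+01, -3.6731e+01, -0.0000e+00,  1.3000e-02,
       -0.0000e+00]), 'tool_pos': array([ 0.207, -0.642,  0.203]), 'tcp_rot': array([-3.101, -0.488,  0.   ]), 'wrist_force': array([-0.396,  0.18 , -0.499]), 'torque': array([-0.006,  0.044,  0.049]), 'grip_force': np.float64(0.0), 'width': np.float64(1.0)}
top [[0.022, -0.989, 0.144, 0.399], [-1.0, -0.022, -0.002, -0.037], [0.005, -0.143, -0.99, 1.238], [0.0, 0.0, 0.0, 1.0]]
scene [[0.824, 0.341, -0.453, 0.921], [0.567, -0.483, 0.668, -0.476], [0.009, -0.807, -0.591, 0.483], [0.0, 0.0, 0.0, 1.0]]
[[0.0, -0.96, -0.281, 0.071], [1.0, 0.0, -0.0, 0.001], [0.0, -0.281, 0.96, -0.169], [0.0, 0.0, 0.0, 1.0]]
```

View pics/top0.png

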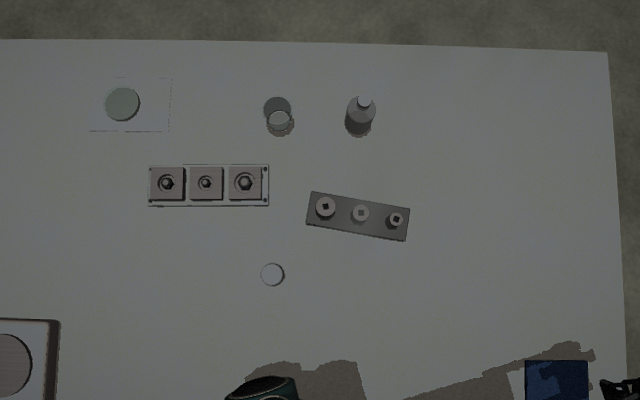

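The top view shows the mould at (208,184), its middle nut apparently the smallest. The rack is at (358,216), with the sockets at (325,206), (361,212) and (396,219), the smallest on the right. I'll enlarge this and measure.

Run:
```python
from h import *
im=cv2.imread("pics/top0.png");c=im[155:250,140:420];c=cv2.convertScaleAbs(c,alpha=1.8)
cv2.imwrite("pics/c1.png",cv2.resize(c,None,fx=2.85,fy=2.85,interpolation=cv2.INTER_CUBIC))
P=cloud("top0")
# sockets tops z~0.09, blocks z~.045
def blobs(lo,hi,mn):
    m=((P[...,2]>lo)&(P[...,2]<hi)).astype(np.uint8);n,l,st,ce=cv2.connectedComponentsWithStats(m)
    for i in range(1,n):
        if st[i,4]>mn and 140<ce[i,0]<420 and ce[i,1]<300:
            Q=P[l==i];print(lo,st[i,4],ce[i].round(1),Q.mean(0).round(4),np.round(cv2.minAreaRect((Q[:,:2]*1000).astype(np.float32)),1).tolist() if 0 else cv2.minAreaRect((Q[:,:2]*1000).astype(np.float32)))
blobs(.075,.11,30);blobs(.036,.05,100);blobs(.012,.025,100)
```

```text
0.075 231 [276.3 108.7] [0.766  0.0489 0.0862] ((761.6909790039062, 48.18301010131836), (67.42835998535156, 69.48958587646484), 88.86376953125)
0.075 178 [357.2 119.4] [ 0.7414 -0.1371  0.0967] ((749.234375, -138.19406127929688), (64.33566284179688, 36.347225189208984), 64.09976959228516)
0.075 315 [324.9 206.6] [ 0.5404 -0.0671  0.0902] ((540.6621704101562, -66.352783203125), (43.522796630859375, 42.53446578979492), 0.5601432919502258)
0.075 233 [360.  212.9] [ 0.5279 -0.1457  0.09  ] ((527.9011840820312, -145.94764709472656), (35.83612823486328, 35.964454650878906), 89.3369140625)
0.075 162 [395.2 219.2] [ 0.5154 -0.2246  0.0899] ((515.1766967773438, -225.07449340820312), (30.05986785888672, 28.30633544921875), 88.11111450195312)
0.036 857 [166.3 183. ] [0.5933 0.3044 0.0451] ((593.6975708007812, 305.109619140625), (77.43461608886719, 79.20447540283203), 1.6373034715652466)
0.036 887 [205.2 183. ] [0.5953 0.2127 0.0453] ((595.7891235351562, 212.40065002441406), (77.32962036132812, 75.7476806640625), 0.540570855140686)
0.036 739 [243.8 182.6] [0.5981 0.1222 0.0452] ((598.0924072265625, 121.98585510253906), (76.39115142822266, 76.34129333496094), 1.5346242189407349)
0.012 1485 [212.7 189. ] [0.5859 0.2002 0.0165] ((595.7833251953125, 213.66452026367188), (100.5112075805664, 290.9657897949219), 1.8100107908248901)
0.012 2481 [358.9 217.2] [ 0.5255 -0.1499  0.0203] ((528.7679443359375, -146.6836700439453), (240.44146728515625, 81.01936340332031), 81.0021743774414)
```

View pics/c1.png

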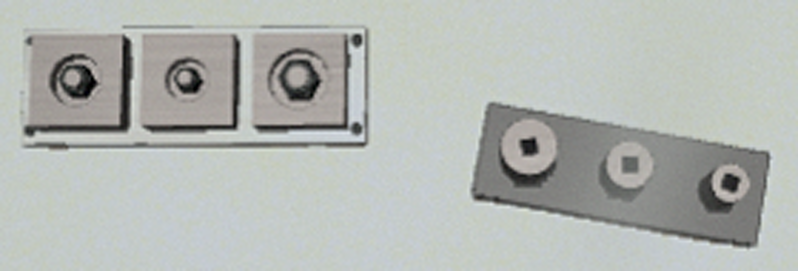

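The middle nut is the smallest, so the small socket at about (0.515,-0.225) should be the one. The mould is at (0.596,0.213) with yaw about 1.5°, and the rack yaw is about -9°. Moving above the small socket for a wrist look.

Emit:
{"name": "jog_arm", "arguments": {"motion": [[1, 30, -21.6, -3, 0], [1, 30, -21.6, -3, 0], [1, 30, -21.6, -3, 0], [1, 30, -21.6, -3, 0], [1, 30, -21.6, -3, 0], [1, 30, -21.6, -3, 0], [1, 30, -21.6, -3, 0], [1, 30, -21.6, -3, 0], [1, 30, -21.6, -3, 0], [1, 30, -21.6, -3, 0]]}}

```text
time: 0.93
tool_pos: [0.4268, -0.343, 0.2339]
tcp_rot: [-3.103, -0.487, 0.001]
wrist_force: [0.8, -0.1, -0.2]
width: 1.0
grip_force: 0.0
```

Emit:
{"name": "jog_arm", "arguments": {"motion": [[1, 30, -21.6, -3, 0], [1, 30, -21.6, -3, 0], [1, 30, -21.6, -3, 0], [1, 30, -21.6, -3, 0], [1, 0, 0, 0, -7], [1, 0, 0, 0, -7], [1, 0, 0, 0, -7], [1, 0, 0, 0, -7], [1, 0, 0, 0, -7], [1, 0, 0, 0, -7]]}}

```text
time: 1.77
tool_pos: [0.5137, -0.2254, 0.2455]
tcp_rot: [-2.717, -1.576, 0.001]
wrist_force: [-0.1, 0.6, 0.1]
width: 0.996
grip_force: 0.0
```

Emit:
{"name": "jog_arm", "arguments": {"motion": [[1, 0, 0, 0, -7], [1, 0, 0, 0, -7], [1, 0, 0, 0, -7], [1, 0, 0, 0, 0], [1, 0, 0, 0, 0], [1, 0, 0, 0, 0]]}}

```text
time: 2.27
tool_pos: [0.5138, -0.2257, 0.2459]
tcp_rot: [-2.394, -2.034, 0.0]
wrist_force: [1.3, 0.0, 0.3]
width: 1.003
grip_force: 0.0
```

Run:
```python
from h import *
grab("wrist","w1");s=bot.read_state();print(s["tool_pos"],s["tcp_rot"],s["time"])
P=cloud("w1");m=((P[...,2]>.08)&(P[...,2]<.1)).astype(np.uint8);n,l,st,ce=cv2.connectedComponentsWithStats(m)
for i in range(1,n):
    if st[i,4]>200:
        Q=P[l==i];print(st[i],Q.mean(0).round(4),cv2.minEnclosingCircle((Q[:,:2]*1000).astype(np.float32)))
im=cv2.imread("pics/w1.png");cv2.imwrite("pics/w1v.png",cv2.convertScaleAbs(im,alpha=1.6))
```

```text
[ 0.51391221 -0.22570882  0.24593159] [-2.39343553e+00 -2.03433227e+00  2.40060835e-04] 2.3167
[ 302    8   42   48 1604] [ 0.5425 -0.0713  0.089 ] ((542.3541259765625, -70.79021453857422), 22.59728240966797)
[497  45  34  62 662] [ 0.7379 -0.1487  0.0901] ((756.4862670898438, -148.19325256347656), 32.1479606628418)
[305  93  34  34 916] [ 0.5297 -0.149   0.0891] ((529.6613159179688, -149.113037109375), 19.018722534179688)
[310 166  25  27 526] [ 0.5171 -0.2273  0.089 ] ((517.2083740234375, -228.334716796875), 15.446218490600586)
```

View pics/w1v.png

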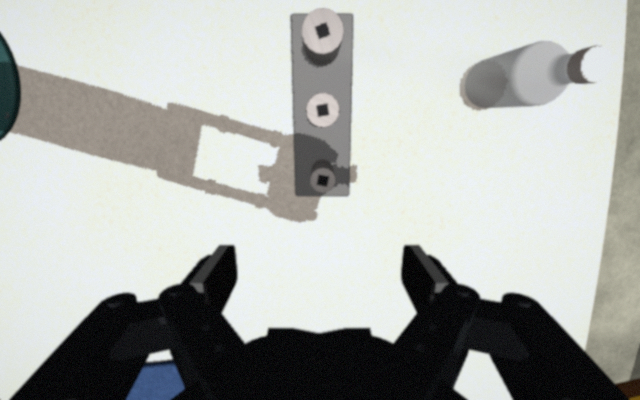

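The wrist view has the small socket at (322,180), with the middle one at (322,110) and the large one at (322,30). I'll go lower for a sharper look at its square.

Emit:
{"name": "jog_arm", "arguments": {"motion": [[1, 0, 2.5, 30, 0], [1, 0, 0, 30, 0], [1, 0, 0, 30, 0], [1, 0, 0, 0, 0], [1, 0, 0, 0, 0], [1, 0, 0, 0, 0]]}}

```text
time: 2.82
tool_pos: [0.5173, -0.2266, 0.1577]
tcp_rot: [2.391, 2.036, 0.001]
wrist_force: [0.8, 0.2, 0.9]
width: 1.0
grip_force: 0.0
```

Run:
```python
from h import *
grab("wrist","w2");s=bot.read_state();print(s["tool_pos"],s["tcp_rot"],s["time"])
P=cloud("w2");m=((P[...,2]>.08)&(P[...,2]<.1)).astype(np.uint8);n,l,st,ce=cv2.connectedComponentsWithStats(m)
B=None
for i in range(1,n):
    if st[i,4]>400:
        Q=P[l==i];c,r=cv2.minEnclosingCircle((Q[:,:2]*1000).astype(np.float32));print(st[i],Q.mean(0).round(4),c,r)
        if abs(c[1]+226)<15 and abs(c[0]-517)<15: B=np.array(c)/1000
# ortho rectify top plane z=.09 around B : 60mm at 10px/mm ; image up=+x world, left=+y
z=np.load("pics/w2.npz");N=500;g=(np.arange(N)-N/2)/N*.06
X=B[0]-g[:,None]+0*g[None];Y=B[1]-g[None]+0*g[:,None]
Ti=np.linalg.inv(z["T"]);W=np.stack([X,Y,np.full_like(X,.09)],-1).reshape(-1,3)
p,_=cv2.projectPoints(W,cv2.Rodrigues(Ti[:3,:3])[0],Ti[:3,3],z["K"],z["dist"]);p=p.reshape(N,N,2).astype(np.float32)
o=cv2.remap(z["im"],p[...,0],p[...,1],cv2.INTER_CUBIC);cv2.imwrite("pics/w2o.png",cv2.convertScaleAbs(o[:,:,::-1],alpha=1.6))
```

```text
[ 0.51805484 -0.22693597  0.15860441] [2.38934279e+00 2.03469329e+00 2.29528661e-03] 2.8667
[ 290    0   59   32 1445] [ 0.5408 -0.0822  0.0886] (541.8672485351562, -75.04563903808594) 21.7661190032959
[ 555   19   48   86 1554] [ 0.738  -0.148   0.0902] (757.4237670898438, -148.0811004638672) 32.164772033691406
[ 296   83   47   48 1725] [ 0.5298 -0.1491  0.0892] (529.9476318359375, -149.32534790039062) 18.925609588623047
[302 182  35  36 945] [ 0.5175 -0.227   0.0889] (517.2152099609375, -228.213134765625) 15.477993965148926
```

View pics/w2o.png

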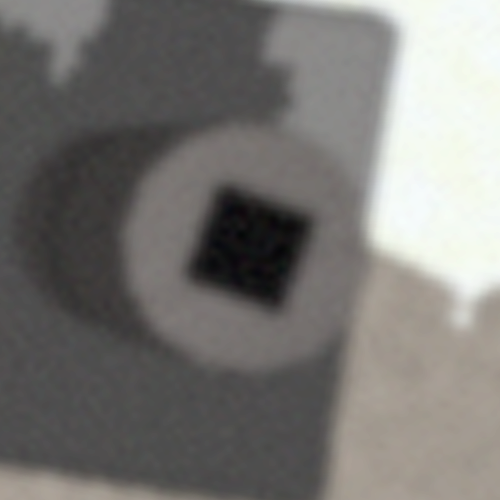

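The rectified crop has the square at corners (222,184), (316,213), (280,313) and (188,276), a yaw of about -19°. I'll descend and grasp.

Emit:
{"name": "jog_arm", "arguments": {"motion": [[1, -0.5, -0.5, 25, 0], [1, 0, 0, 25, 0], [1, 0, 0, 25, 0], [1, 0, 0, 20, 0], [1, 0, 0, 8, 0], [1, 0, 0, 0, 0], [1, 0, 0, 0, 0]]}}

```text
time: 3.45
tool_pos: [0.5173, -0.2272, 0.0549]
tcp_rot: [2.39, 2.036, 0.002]
wrist_force: [0.0, 0.6, 0.3]
width: 1.004
grip_force: 0.0
```

Emit:
{"name": "jog_arm", "arguments": {"motion": [[-1, 0, 0, 0, 0], [-1, 0, 0, 0, 0], [-1, 0, 0, 0, 0], [-1, 0, 0, 0, 0], [-1, 0, 0, 0, 0], [-1, 0, 0, 0, 0], [-1, 0, 0, 0, 0], [-1, 0, 0, 0, 0], [-1, 0, 0, 0, 0], [-1, 0, 0, 0, 0]], "force": 60}}

```text
time: 4.28
tool_pos: [0.517, -0.2271, 0.0544]
tcp_rot: [2.39, 2.036, 0.001]
wrist_force: [0.6, 0.1, 4.8]
width: 0.32
grip_force: 58.8
```

Emit:
{"name": "jog_arm", "arguments": {"motion": [[-1, 0, 0, -10, 0], [-1, 0, 0, -25, 0], [-1, 0, 0, -30, 0], [-1, 0, 0, -30, 0], [-1, 0, 0, -15, 0], [-1, 15, 1.6, 0, 0], [-1, 28, 1.6, 0, 0], [-1, 30, 1.6, 0, 0], [-1, 30, 1.6, 0, 0], [-1, 30, 1.6, 0, 0]]}}

```text
time: 5.12
tool_pos: [0.5442, -0.0953, 0.163]
tcp_rot: [-2.391, -2.036, 0.001]
wrist_force: [0.5, -0.3, -1.0]
width: 0.323
grip_force: 59.4
```

Emit:
{"name": "jog_arm", "arguments": {"motion": [[-1, 30, 1.6, 0, 0], [-1, 30, 1.6, 0, 0], [-1, 30, 1.6, 0, 0], [-1, 30, 1.6, 0, 0], [-1, 30, 1.6, 0, 0], [-1, 30, 1.6, 0, 0], [-1, 30, 1.6, 0, 0], [-1, 25, 1.6, 0, 0], [-1, 15, 0, 0, 0], [-1, 10, 0, 0, 0]]}}

```text
time: 5.95
tool_pos: [0.5984, 0.1597, 0.1627]
tcp_rot: [-2.389, -2.039, 0.002]
wrist_force: [0.1, -0.3, -1.1]
width: 0.324
grip_force: 59.4
```

Emit:
{"name": "jog_arm", "arguments": {"motion": [[-1, 0, 0, 0, -5], [-1, 0, 0, 0, -6], [-1, 0, 0, 0, -5.5], [-1, 0, 0, 0, -4], [-1, 0, 0, 0, 0], [-1, 0, 0, 0, 0], [-1, 0, 0, 0, 0]]}}

```text
time: 6.53
tool_pos: [0.5987, 0.1575, 0.1631]
tcp_rot: [-1.993, -2.428, 0.001]
wrist_force: [0.6, -0.2, -2.0]
width: 0.327
grip_force: 59.4
```

```bash
cat > fit.py <<'E'
from h import *
def run(fn):
    grab("wrist",fn);s=bot.read_state();a=np.array(s["tcp_rot"]);print(s["tool_pos"],s["tcp_rot"],"toolx",np.degrees(2*np.arctan2(a[1],a[0]))%360,s["time"],s["width"],s["grip_force"])
    P=cloud(fn);m=((P[...,2]>.038)&(P[...,2]<.049)).astype(np.uint8);n,l,st,ce=cv2.connectedComponentsWithStats(m)
    for i in range(1,n):
        if st[i,4]>1000:
            Q=P[l==i];print(st[i],np.nanmean(Q,0).round(4),cv2.minAreaRect((Q[:,:2]*1000).astype(np.float32)))
    z=np.load(f"pics/{fn}.npz");N=600;g=(np.arange(N)-N/2)/N*.12;B=(.597,.211)
    X=B[0]-g[:,None]+0*g[None];Y=B[1]-g[None]+0*g[:,None];Ti=np.linalg.inv(z["T"])
    W=np.stack([X,Y,np.full_like(X,.045)],-1).reshape(-1,3)
    p,_=cv2.projectPoints(W,cv2.Rodrigues(Ti[:3,:3])[0],Ti[:3,3],z["K"],z["dist"]);p=p.reshape(N,N,2).astype(np.float32)
    o=cv2.remap(z["im"],p[...,0],p[...,1],cv2.INTER_CUBIC);cv2.imwrite(f"pics/{fn}o.png",cv2.convertScaleAbs(o[:,:,::-1],alpha=1.5))
    cv2.imwrite(f"pics/{fn}v.png",cv2.convertScaleAbs(z["im"][:,:,::-1],alpha=1.5))
    return P
E
python3 -c "
from fit import *
run('w3')"
```

```text
[0.59874856 0.15759119 0.16311721] [-1.99298179e+00 -2.42838369e+00  5.86078932e-04] toolx 101.24834202491388 6.5833 0.3275600319538509 59.441229701042175
[ 299    0   96   87 5067] [0.5965 0.2991 0.0441] ((595.0283203125, 302.23248291015625), (77.00129699707031, 75.96240997314453), 1.737838625907898)
[ 286   90   88   89 4905] [0.5973 0.212  0.0442] ((597.456787109375, 210.7559814453125), (76.6388168334961, 76.73876953125), 1.493952989578247)
[ 276  180   79   64 1794] [0.5922 0.1362 0.044 ] ((600.0150146484375, 120.66722869873047), (76.23904418945312, 72.41429138183594), 1.5534021854400635)
```

View pics/w3o.png

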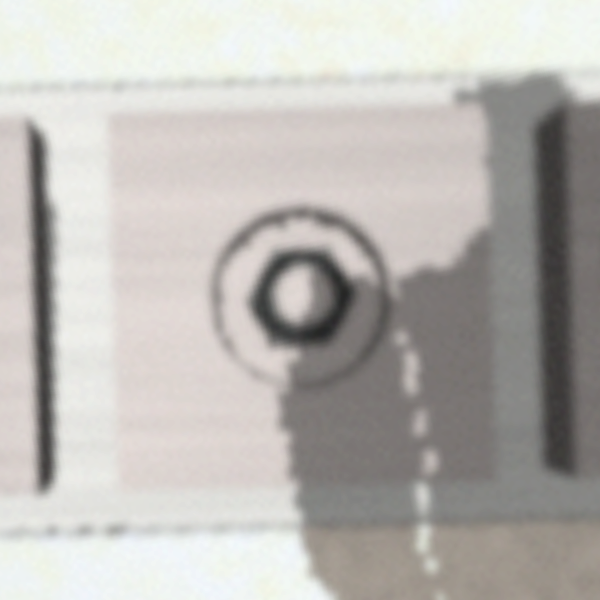

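View pics/w3v.png

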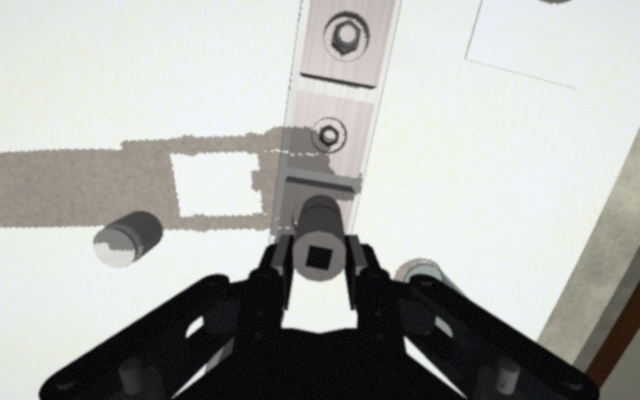

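The well rim centre is at (300,297) in the rectified crop, so about (0.5976,0.2108), and the nut is the small one. The held socket's top is at (319,258). Next: the socket's offset in the grip and the yaw of its square.

Run:
```python
from h import *
P=cloud("w3");Q=P[225:285,290:348].reshape(-1,3);t=np.array([.59875,.1576]);
q=Q[(np.abs(Q[:,:2]-t).max(1)<.022)];zt=np.nanpercentile(q[:,2],90);q=q[np.abs(q[:,2]-zt)<.004];print("top z",np.nanmedian(q[:,2]))
c,r=cv2.minEnclosingCircle((q[:,:2]*1000).astype(np.float32));print(c,r,q.mean(0),len(q))
z=np.load("pics/w3.npz");h=np.nanmedian(q[:,2]);N=400;g=(np.arange(N)-N/2)/N*.04
X=c[0]/1e3-g[:,None]+0*g[None];Y=c[1]/1e3-g[None]+0*g[:,None];Ti=np.linalg.inv(z["T"])
p,_=cv2.projectPoints(np.stack([X,Y,0*X+h],-1).reshape(-1,3),cv2.Rodrigues(Ti[:3,:3])[0],Ti[:3,3],z["K"],z["dist"]);p=p.reshape(N,N,2).astype(np.float32)
o=cv2.remap(z["im"],p[...,0],p[...,1],cv2.INTER_CUBIC);gr=cv2.cvtColor(o,6)
m=(gr<25).astype(np.uint8);print(np.percentile(gr,[5,25,50,75]));n,l,st,ce=cv2.connectedComponentsWithStats(m)
for i in range(1,n):
    if st[i,4]>2000: print(st[i],cv2.minAreaRect(np.argwhere(l==i)[:,::-1].astype(np.float32)))
cv2.imwrite("pics/w3s.png",cv2.convertScaleAbs(o[:,:,::-1],alpha=1.8))
```

```text
top z 0.19803034204542638
(598.3310546875, 157.17160034179688) 18.386255264282227 [0.59817216 0.15742171 0.1980722 ] 2429
[ 6. 35. 66. 75.]
[  60    0  304   92 9380] ((207.6954803466797, 28.25524139404297), (52.89140319824219, 314.67205810546875), 75.04644012451172)
[  152   140   117   117 13227] ((210.0, 198.0), (116.0, 116.0), 90.0)
[  112   322   288    78 12139] ((255.5, 360.5), (77.0, 287.0), 90.0)
```

View pics/w3s.png

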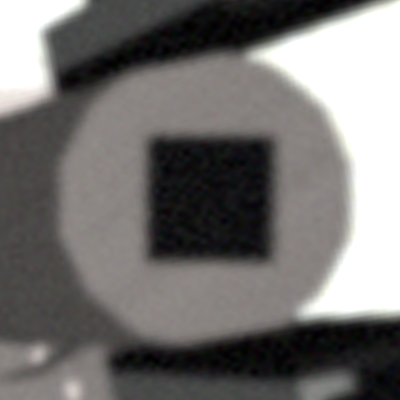

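The square's yaw is about 0–1° and the socket axis is at about (0.5984,0.1564). I'll shift over the nut and lower to just above it.

Emit:
{"name": "jog_arm", "arguments": {"motion": [[-1, 13, 2.4, 0, -1], [-1, 22, 4, 0, 0], [-1, 13, 2.4, 0, 0], [-1, 5.5, 1, 0, 0], [-1, 0, 0, 20, 0], [-1, 0, 0, 25, 0], [-1, 0, 0, 15, 0], [-1, 0, 0, 7, 0], [-1, 0, 0, 0, 0], [-1, 0, 0, 0, 0]]}}

```text
time: 7.42
tool_pos: [0.5973, 0.2126, 0.0963]
tcp_rot: [-1.969, -2.448, 0.001]
wrist_force: [0.8, 0.1, -1.5]
width: 0.327
grip_force: 59.4
```

Run:
```python
from h import *
s=bot.read_state();print(s["tool_pos"],s["wrist_force"],s["torque"])
a=np.array(s["tcp_rot"]);print(np.degrees(2*np.arctan2(a[1],a[0]))%360)
```

```text
[0.5972767  0.21258111 0.09626252] [ 0.77338031  0.11415517 -1.49403422] [-0.01035234  0.01458701 -0.05465776]
102.37884847517853
```

Emit:
{"name": "jog_arm", "arguments": {"motion": [[-1, -0.7, 0.5, 3, 0], [-1, 0, 0, 3, 0], [-1, 0, 0, 3, 0], [-1, 0, 0, 2, 0], [-1, 0, 0, 2, 0], [-1, 0, 0, 2, 0], [-1, 0, 0, 0, 0], [-1, 0, 0, 0, 0]]}}

```text
time: 8.08
tool_pos: [0.5977, 0.2119, 0.081]
tcp_rot: [-1.969, -2.448, 0.001]
wrist_force: [0.2, -0.5, -1.4]
width: 0.327
grip_force: 59.4
```

No resistance with the foot already past the taper, so the hex is matching. Going down to the floor.

Emit:
{"name": "jog_arm", "arguments": {"motion": [[-1, 0, 0, 3, 0], [-1, 0, 0, 3, 0], [-1, 0, 0, 3, 0], [-1, 0, 0, 2, 0], [-1, 0, 0, 1.5, 0], [-1, 0, 0, 1, 0], [-1, 0, 0, 0, 0], [-1, 0, 0, 0, 0]]}}

```text
time: 8.75
tool_pos: [0.5979, 0.2119, 0.0677]
tcp_rot: [1.969, 2.448, 0.0]
wrist_force: [-0.1, 0.9, -1.5]
width: 0.33
grip_force: 59.5
```

Emit:
{"name": "jog_arm", "arguments": {"motion": [[-1, 0, 0, 1, 0], [-1, 0, 0, 0.5, 0], [-1, 0, 0, 0.5, 0], [-1, 0, 0, 0.5, 0], [-1, 0, 0, 0, 0], [-1, 0, 0, 0, 0]], "force": 80}}

```text
time: 9.25
tool_pos: [0.598, 0.212, 0.0656]
tcp_rot: [1.969, 2.448, 0.0]
wrist_force: [-0.8, -0.3, 1.6]
width: 0.316
grip_force: 79.4
```

Emit:
{"name": "jog_arm", "arguments": {"motion": [[-1, 0, 0, 0.5, 0], [-1, 0, 0, 0.5, 0], [-1, 0, 0, 0, 0], [-1, 0, 0, 0, 0]]}}

```text
time: 9.58
tool_pos: [0.5982, 0.2121, 0.0655]
tcp_rot: [1.969, 2.447, 0.001]
wrist_force: [-2.6, -0.7, 7.3]
width: 0.319
grip_force: 80.0
```

Contact at the expected floor height (foot about 31 mm). I'll press slightly more and check the socket top's height and the level with the camera.

Emit:
{"name": "jog_arm", "arguments": {"motion": [[-1, 0, 0, 0.5, 0], [-1, 0, 0, 0.5, 0], [-1, 0, 0, 0, 0], [-1, 0, 0, 0, 0], [-1, 0, 0, 0, 0]]}}

```text
time: 10.0
tool_pos: [0.5985, 0.2122, 0.0655]
tcp_rot: [1.969, 2.447, 0.002]
wrist_force: [-3.5, -0.6, 11.2]
width: 0.316
grip_force: 80.4
```

Run:
```python
from h import *
grab("wrist","w4");s=bot.read_state();print(s["tool_pos"],s["wrist_force"],s["torque"],s["grip_force"])
P=cloud("w4");q=P[225:290,285:350].reshape(-1,3);q=q[np.hypot(q[:,0]-.5977,q[:,1]-.211)<.013]
q=q[np.abs(q[:,2]-.101)<.008];print("top z",np.median(q[:,2]),len(q));A=np.c_[q[:,:2]-q[:,:2].mean(0),np.ones(len(q))];print("tilt deg",np.degrees(np.linalg.lstsq(A,q[:,2],rcond=None)[0][:2]))
b=P[...,2][(np.abs(P[...,2]-.045)<.004)];print("block top",np.median(b))
im=cv2.imread("pics/w4.png");cv2.imwrite("pics/w4v.png",cv2.convertScaleAbs(im,alpha=1.6))
```

```text
[0.59850078 0.21217091 0.06541292] [-3.93941779 -0.93269265 10.0626873 ] [-0.28159631  1.00495444  0.02813402] 80.42279005050659
top z 0.10042138851203428 1675
tilt deg [0.70727242 0.04577553]
block top 0.044260164870058044
```

View pics/w4v.png

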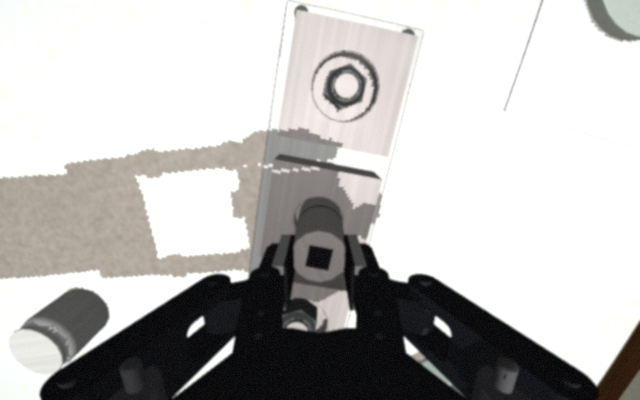

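The socket stands in the well at (320,245). Its top is 56 mm above the rim, as expected when fully home, and it is level to under 1°. Handing in.

```bash
python3 -c "
from workcell import bot
print(bot.finish_job())"
```

```text
the job is handed in; nothing more can be done
None
```

The smallest socket (21.5 mm) fits the middle nut: it is fully home on the well floor, level to under 1° and held at 80 N, the other two sockets never left the rack, and the job was handed in at about 10 s.

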